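# Press a shouldered bronze bushing into a housing held in a bench vice

### The arm

A 6-joint arm with a two-finger parallel gripper is mounted at the origin on the work surface. World frame = base frame: x ahead of the robot, y to its left, z up, the work surface at z = 0. Lengths are in mm, angles in rad, forces in N, time in s.
With the tool pointing down it reaches from about 300 to 775 mm from the base axis. Payload 14.6 kg.
Tool frame: the origin (TCP) lies midway between the tips of the shut fingers; the grasp point (between the pads) lies behind it (manip.grip_depth is the z of the grasp point in the tool frame, in mm); z points along the fingers, y is the line along which they close (so a half turn about z gives the same grasp; the last joint's range is limited). The gripper opens to 94 mm and grips with 3 to 60 N. Pads are 16 mm wide; open, the fingers measure 119 mm over their backs; the gripper's body (75 mm by 177 mm) begins 78 mm behind the grasp point.
Start: joints at [1.128, 0.3, 1.521, -0, 1.321, -0.067], TCP at [201.856, 511.609, 205.446] pointing down, gripper open.
Joint ranges: [-3.03, 3.03], [-0.79, 2.21], [0.23, 2.52], [-1.04, 4.18], [0, 3.07], [-2.55, 2.55]. Speed limits (rad/s): [2.22, 2.22, 2.57, 3.14, 3.14, 3.14].

### API

Orientations are given as [roll, pitch, yaw] about the fixed x, y, z axes, in that order (R = Rz(yaw) Ry(pitch) Rx(roll)).
In Python, from cell import manip, cams gives the robot as it stands (manip), with the cameras (cams).
- The arm moves only by the shell command python3 nudge.py [OPENING] [FORCE], which reads ROWS from standard input. ROWS is a JSON list of rows, 1 to 5 of them, each an object with the fields sx, sy, sz (the shift in mm), drx, dry, drz (a rotation vector in rad); a field left out counts as zero; each row is the pose to reach, as a shift and turn from the pose commanded when the command began, along the tool's axes at that moment; what a row does not reach only later rows make up. A row lasts 1/10 s, in which the tool goes at most 50 mm and 0.15 rad, less where a joint would pass 70% of its speed; a pose out of reach is approached as far as the arm can. OPENING is the finger opening in mm, set as the command begins (- or left out keeps the last). The fingers move at their own pace and stop on an object; FORCE is the grip in N (left out, the last holds). Time passes only in rows, so rows that do not move let the fingers close. It prints the time, the measured TCP pose, the force, the opening and the grip force at its end. Input that does not fit is refused with a message, and nothing moves.
- manip.read_state(): the state, without advancing time (a new reading comes with each control period).
- cams.camera(name): name is "side" or "top"; returns (picture, depth): 384x512x3 uint8, red, green, blue; 384x512 float32, mm along the optical axis (not along the pixel's ray), 0 where there is no reading.
- cams.camera_info(name): a dict with "K" (3x3 intrinsics, pixels), "rvec" (rotation vector, rad) and "tvec" (3), from world to camera coordinates, as OpenCV has them. Camera axes: x right, y down, z forward; pixel columns grow to the right and rows downward; lengths in mm; the calibration is good to about 2 mm. A picture is of the moment at which its call begins. camera_info takes no time and is no camera call.
- manip.sign_off(): hands the job in; it is judged then, once.
The state is a dict: "clock": time; "joints": joint angles; "qd": joint speeds; "effort": joint torques, N m; "eef_pos": TCP position; "eef_rot": TCP orientation; "wrist_force": force on the tool from outside, world axes, zero at the start; "moment": the same for the moment, N m; "finger_gap": finger opening in mm; "finger_force": force on a finger pad.
Only numpy, scipy, OpenCV 4.12 (cv2) and the standard library are available. Lean on these libraries where they do the work, as an engineer would, in place of code of your own. Each camera call takes 0.05 s, during which the arm holds its last target. There are 200 camera calls.

### The job

Take the slimmer of the two shouldered bronze bushings, start it foot down in the bore of the steel housing held in the bench vice, and press it in until its shoulder sits flush on the housing; it slips in freely at first, then goes tight. Do not drop it, and leave the big bushing and the plain sleeve where they stand.

Things in the scene. Friction and masses are not known exactly. Their poses are not given: they have to be found in the camera images.
- bushing: the bushing to fit: bronze, round, 63 mm tall, standing foot down. From the foot up: spigot 32 mm in diameter, 26 mm long (lowest 6 mm tapered to 23 mm across); shoulder flange 48 mm in diameter, 5 mm thick; grip sleeve 34 mm in diameter, 32 mm tall, with a 22 mm hole in its top. Mass 0.11 to 0.21 kg. Origin: centre of the foot's underside, z up its axis
- shoulder (a point): centre of the underside of the bushing's shoulder flange, 26 mm above its foot, on its axis
- bore_mouth (a point): centre of the bore's mouth in the housing's flat top face, 120 mm above the bench; z up along the bore. The bore is 35 mm in diameter: 1.5 mm to spare round the spigot. The housing is a steel block, its top 60 mm (point's x) by 100 mm (y) with two small dark screws, held in a dark red bench vice that is all lower than the block's top (jaws 18 mm lower; handle 157 mm off at -x)
- drag (a joint): the tight part: a dark friction ring in the bore. The foot lands on it 12 mm below the mouth, the shoulder then 14 mm proud. It takes about 9 N to push down and does not spring back. Value: how far it is pushed (m): 0 untouched, 0.014 when the shoulder meets the block, 0.016 at its stop
- big_bushing: bystander: a bronze shouldered bushing of the same form and height, too thick for the bore: spigot 46 mm, flange 62 mm, grip sleeve 48 mm in diameter. Origin at the centre of its underside
- plain_sleeve: bystander: a plain bronze sleeve without shoulder, 34 mm in diameter and 63 mm tall, upright. Origin at the centre of its underside

How it is judged:
By the outcome, as a careful person would: the job done as asked, in the order asked, and still so for the second after the job is handed in, with the robot touching nothing.
It also fails if it takes over 45 s, if anything falls off the work surface, if the arm or the gripper's body presses on something with over 40 N, if the wrist force passes 120 N, or if a joint passes its speed limit or range.

## Working session

There is one attempt and no reset: what is moved stays moved. The work goes in short steps, Python scripts to look and compute and a shell command to move; the robot and the scene stay as the last step left them, time stands still between calls to the robot, and variables do not carry over. Pictures are saved under pics/ and viewed, at most 10 in all, crops included, and the job is handed in when it is done.

```bash
ls; mkdir -p pics
python3 - <<'E'
from cell import manip, cams
import cv2,numpy as np
for n in("top","side"):
    p,d=cams.camera(n); cv2.imwrite(f"pics/{n}0.png",p[:,:,::-1]); np.save(f"{n}0.npy",d)
    print(n,cams.camera_info(n))
print(manip.read_state(),manip.grip_depth)
E
```

```text
cell.py
nudge.py
pics
top {'K': array([[480.87648256,   0.        , 253.77653094],
       [  0.        , 480.87648256, 194.58745486],
       [  0.        ,   0.        ,   1.        ]]), 'rvec': array([ 2.18600078, -2.02346362,  0.2093952 ]), 'tvec': array([-111.2517825 ,  529.10120102, 1168.22053953])}
side {'K': array([[372.45815769,   0.        , 259.12401029],
       [  0.        , 372.45815769, 193.73460482],
       [  0.        ,   0.        ,   1.        ]]), 'rvec': array([ 2.42355477, -0.19418234,  0.05676459]), 'tvec': array([-518.21639533,   59.60380065,  818.32442329])}
{'clock': 0.1, 'joints': array([ 1.12839098e+00,  3.00379116e-01,  1.52148099e+00, -2.00061663e-05,
        1.32068011e+00, -6.65988609e-02]), 'qd': array([-1.20929929e-03, -1.18556096e-03, -4.05367166e-04,  9.05613890e-05,
        2.30041127e-05,  1.23431354e-03]), 'effort': array([ 2.60922556e-03, -5.32640433e+01, -3.53287733e+01,  7.10062799e-02,
        2.35447695e-02, -5.40810038e-05]), 'eef_pos': array([201.77754266, 511.41944194, 204.97912308]), 'eef_rot': array([-3.14064590e+00, -4.37241974e-05,  2.76579111e+00]), 'wrist_force': array([-0.26103055, -0.80084112, -0.32337842]), 'moment': array([-0.03044088, -0.01796468, -0.01917829]), 'finger_force': 0.0, 'finger_gap': 94.04101792607159} -18.8
```

View pics/top0.png

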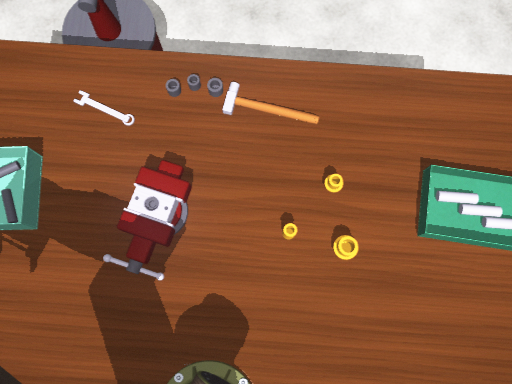

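View pics/side0.png

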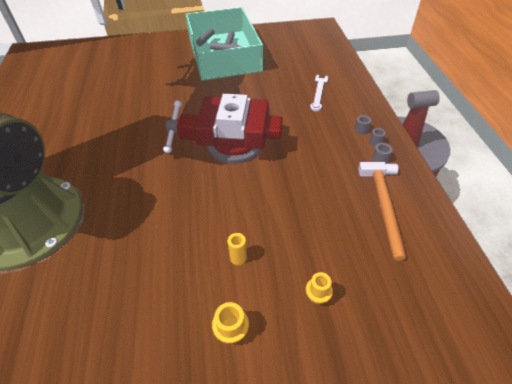

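The top view shows the slim bushing at about (334,183), the big one at (346,247), the sleeve at (290,231) and the bore at about (152,204). In the side view they are at (320,288), (231,322), (237,249) and (234,104). I'll take enlarged crops and fit silhouettes.

```bash
cat > h.py <<'E'
import cv2,numpy as np
from cell import manip, cams
I={n:cams.camera_info(n) for n in("top","side")}
def proj(n,P):
    c=I[n]; return cv2.projectPoints(np.float64(P).reshape(-1,3),c["rvec"],c["tvec"],c["K"],None)[0].reshape(-1,2)
def ray(n,uv,z):
    c=I[n];R=cv2.Rodrigues(c["rvec"])[0];o=-R.T@c["tvec"]
    d=R.T@np.linalg.inv(c["K"])@np.array([*uv,1.]); return (o+d*(z-o[2])/d[2])[:2]
def circ(x,y,z,r):
    a=np.linspace(0,2*np.pi,60);return np.c_[x+r*np.cos(a),y+r*np.sin(a),np.full(60,z)]
S=16 # supersampling
def sil(n,x,y,parts,box):
    u0,v0,w,h=box; m=np.zeros((h*S,w*S),np.uint8)
    for z0,r0,z1,r1 in parts:
        q=proj(n,np.r_[circ(x,y,z0,r0),circ(x,y,z1,r1)])
        hull=cv2.convexHull(((q-[u0-.5,v0-.5])*S).astype(np.int32)); cv2.fillConvexPoly(m,hull,1)
    M=cv2.moments(m,True); return np.array([M["m10"]/M["m00"]/S+u0-.5,M["m01"]/M["m00"]/S+v0-.5]),M["m00"]/S/S
SLIM=[(0,11.5,6,16),(6,16,26,16),(26,24,31,24),(31,17,63,17)]
BIG=[(0,18,6,23),(6,23,26,23),(26,31,31,31),(31,24,63,24)]
SLEEVE=[(0,17,63,17)]
def crop(p,box,k,name):
    u,v,w,h=box; cv2.imwrite(name,cv2.resize(p[v:v+h,u:u+w,::-1],None,fx=k,fy=k,interpolation=cv2.INTER_CUBIC))
E
python3 - <<'E'
from h import *
im={n:cv2.imread(f"pics/{n}0.png")[:,:,::-1] for n in I}
for n,L in {"top":[((334,183),SLIM),((346,247),BIG),((290,231),SLEEVE)],"side":[((320,288),SLIM),((231,322),BIG),((237,249),SLEEVE)]}.items():
    hsv=cv2.cvtColor(np.ascontiguousarray(im[n]),cv2.COLOR_RGB2HSV)
    yel=cv2.inRange(hsv,(20,150,60),(40,255,255))
    cs=[c for c in cv2.findContours(yel,cv2.RETR_EXTERNAL,cv2.CHAIN_APPROX_NONE)[0] if len(c)>20]
    for uv,parts in L:
        c=min(cs,key=lambda c:np.hypot(*(c.reshape(-1,2).mean(0)-uv)))
        m=np.zeros(yel.shape,np.uint8);cv2.drawContours(m,[c],-1,1,-1)
        M=cv2.moments(m,True);t=np.array([M["m10"],M["m01"]])/M["m00"]
        xy=ray(n,t,30)
        for _ in range(4):
            g,a=sil(n,*xy,parts,(int(uv[0])-50,int(uv[1])-50,100,100)); xy=xy+ray(n,t,30)-ray(n,g,30)
        print(n,uv,xy.round(1),"area",M["m00"],round(a))
tiles=[]
for n,(u,v) in {"top":(152,203),"side":(234,112)}.items():
    t=im[n][v-25:v+25,u-25:u+25,::-1];tiles.append(cv2.resize(t,(400,400),interpolation=cv2.INTER_NEAREST))
cv2.imwrite("pics/c1.png",np.hstack(tiles))
d=np.load("top0.npy");print(d[195:200,140:146])
E
```

```text
top (334, 183) [ 589. -275.] area 264.0 279
top (346, 247) [ 423.9 -312.4] area 461.0 481
top (290, 231) [ 454.3 -168. ] area 166.0 190
side (320, 288) [ 589.6 -273. ] area 503.0 650
side (231, 322) [ 422.4 -309.4] area 894.0 1167
side (237, 249) [ 453.5 -153.2] area 251.0 502
[[1155.437  1155.5925 1160.652  1158.7887 1158.5692 1162.1057]
 [1161.0447 1156.0199 1156.4843 1160.6948 1156.6849 1159.562 ]
 [1158.7543 1159.7561 1155.4747 1155.2167 1156.8009 1157.2384]
 [1153.6906 1157.6914 1155.484  1156.5198 1151.0726 1158.0336]
 [1155.7068 1158.022  1158.6399 1162.3053 1155.4774 1157.2739]]
```

View pics/c1.png

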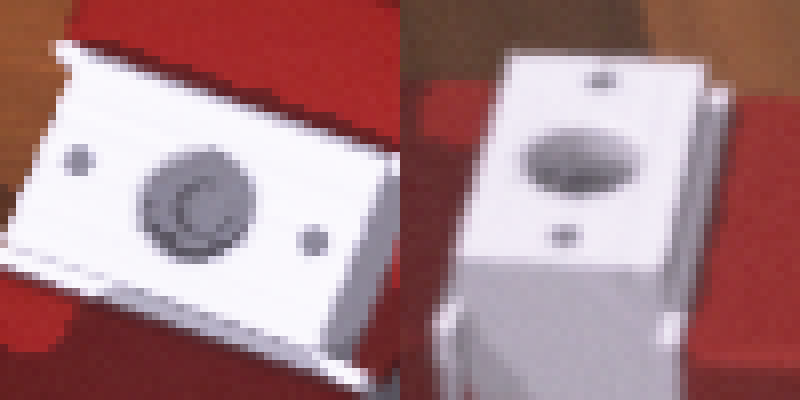

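```bash
cat >> h.py <<'E'
def go(T,yaw=None):
    """shift along tool axes from the present pose to world point T"""
    from scipy.spatial.transform import Rotation as Ro
    s=manip.read_state(); R=Ro.from_euler("xyz",s["eef_rot"]); p=s["eef_pos"]
    print("pos",p.round(1),"rot",s["eef_rot"].round(3),"q",s["joints"].round(2),"F",s["wrist_force"].round(1),"tool shift",R.inv().apply(np.array(T)-p).round(1))
E
python3 - <<'E'
from h import *
for n,uv in {"top":(151.06,203.1),"side":(231.0,106.9)}.items(): print(n,ray(n,uv,120).round(1))
for n,L in {"top":[(78,160),(313,241)],"side":[(202,80),(165,235)]}.items():
    o=np.array((127,178) if n=="top" else (209,87)); q=[ray(n,np.array(u)/8-.5+o,120) for u in L]; print(n,np.round(q,1),np.mean(q,0).round(1))
go([589.2,-274.3,205])
E
```

```text
top [482.7 172.8]
side [485.1 169.1]
top [[493.6 210. ]
 [474.4 136.6]] [484.  173.3]
side [[496.2 209.7]
 [477.2 135.7]] [486.7 172.7]
pos [201.8 511.4 205. ] rot [-3.141 -0.     2.766] q [ 1.13  0.3   1.52 -0.    1.32 -0.07] F [-0.3 -0.8 -0.3] tool shift [-6.488e+02 -5.887e+02  5.000e-01]
```

```bash
R='x'; 
echo '[{"sx": -32, "sy": -29}, {"sx": -65, "sy": -59}, {"sx": -97, "sy": -88}, {"sx": -130, "sy": -118}, {"sx": -162, "sy": -147}]' | python3 nudge.py 94
echo '[{"sx": -32, "sy": -29}, {"sx": -65, "sy": -59}, {"sx": -97, "sy": -88}, {"sx": -130, "sy": -118}, {"sx": -162, "sy": -147}]' | python3 nudge.py
echo '[{"sx": -32, "sy": -29}, {"sx": -65, "sy": -59}, {"sx": -97, "sy": -88}, {"sx": -130, "sy": -118}, {"sx": -162, "sy": -147}]' | python3 nudge.py
echo '[{"sx": -32, "sy": -29}, {"sx": -65, "sy": -59}, {"sx": -97, "sy": -88}, {"sx": -130, "sy": -118}, {"sx": -162, "sy": -147}]' | python3 nudge.py
echo '[{}, {}, {}]' | python3 nudge.py
python3 -c "
from h import *
go([589.2,-274.3,36])"
```

```text
clock: 0.6
eef_pos: [298.9, 313.7, 205.3]
eef_rot: [-3.141, -0.0, 2.766]
wrist_force: [0.6, 0.4, -0.4]
finger_gap: 93.8
finger_force: 0.0
clock: 1.1
eef_pos: [395.7, 117.4, 205.4]
eef_rot: [3.142, 0.0, 2.766]
wrist_force: [0.9, 0.1, -0.1]
finger_gap: 93.7
finger_force: 0.0
clock: 1.6
eef_pos: [492.5, -78.9, 205.2]
eef_rot: [-3.142, -0.0, 2.765]
wrist_force: [-0.3, 0.1, -0.1]
finger_gap: 93.6
finger_force: 0.0
clock: 2.1
eef_pos: [589.2, -275.0, 205.0]
eef_rot: [3.142, -0.001, 2.766]
wrist_force: [-0.4, 0.7, 0.1]
finger_gap: 94.3
finger_force: 0.0
clock: 2.4
eef_pos: [588.6, -272.3, 205.4]
eef_rot: [3.141, -0.0, 2.766]
wrist_force: [0.5, 0.6, 0.7]
finger_gap: 94.2
finger_force: 0.0
pos [ 588.6 -272.3  205.4] rot [ 3.141 -0.     2.766] q [-0.49  0.52  1.21  0.    1.41 -1.69] F [0.5 0.6 0.7] tool shift [ -1.3  -1.6 169.4]
```

```bash
echo '[{"sx": -1, "sy": -1, "sz": 40}, {"sx": -1, "sy": -1, "sz": 80}, {"sx": -1, "sy": -1, "sz": 115}, {"sx": -1, "sy": -1, "sz": 130}, {"sx": -1, "sy": -1, "sz": 130}]' | python3 nudge.py 94
python3 - <<'E'
from h import *
p,d=cams.camera("side"); q,_=cams.camera("top")
a=cv2.resize(p[210:330,240:390,::-1],None,fx=3,fy=3,interpolation=cv2.INTER_CUBIC)
b=cv2.resize(q[125:245,260:376,::-1],None,fx=3,fy=3,interpolation=cv2.INTER_CUBIC)
cv2.imwrite("pics/s1.png",np.hstack([a,b]))
go([589.2,-274.3,36])
E
```

```text
clock: 2.9
eef_pos: [588.8, -273.4, 74.4]
eef_rot: [3.141, -0.003, 2.767]
wrist_force: [0.4, 0.1, 0.2]
finger_gap: 93.9
finger_force: 0.0
pos [ 590.2 -274.5   77.5] rot [-3.141e+00  2.000e-03  2.766e+00] q [-0.49  0.64  1.33 -0.    1.17 -1.69] F [ 1.1 -0.9  1.2] tool shift [ 1.1 -0.2 41.5]
```

View pics/s1.png

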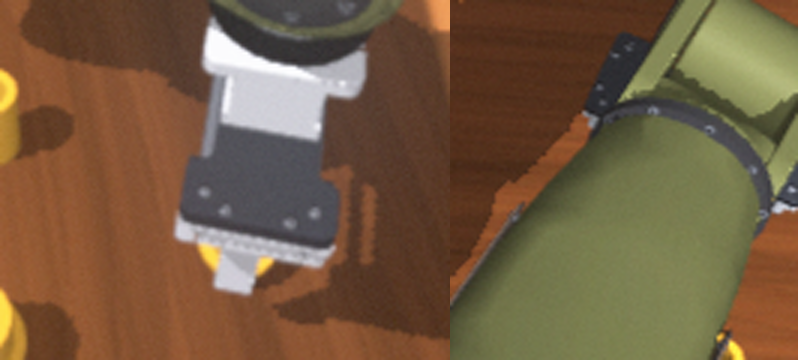

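The side view (left crop) shows the fingers straddling the slim bushing, with the near finger centred on it at about crop (237,270). The arm hides it from the top camera. I'll go down and close.

```bash
echo '[{"sz": 20}, {"sz": 32}, {"sz": 39}, {"sz": 39}, {"sz": 39}]' | python3 nudge.py 94
echo '[{}, {}, {}, {}, {}]' | python3 nudge.py 30 35
echo '[{}, {}, {}, {}, {}]' | python3 nudge.py
```

```text
clock: 3.5
eef_pos: [589.7, -274.6, 37.2]
eef_rot: [-3.141, 0.001, 2.766]
wrist_force: [-1.2, -0.4, 0.5]
finger_gap: 93.9
finger_force: 0.0
clock: 4.0
eef_pos: [589.4, -274.5, 36.5]
eef_rot: [-3.142, 0.0, 2.766]
wrist_force: [-0.3, -0.1, -0.3]
finger_gap: 57.4
finger_force: 0.0
clock: 4.5
eef_pos: [589.4, -274.5, 36.4]
eef_rot: [-3.142, -0.0, 2.766]
wrist_force: [0.7, 0.3, -0.2]
finger_gap: 33.5
finger_force: 35.0
```

```bash
echo '[{"sz": -15}, {"sz": -50}, {"sz": -90}, {"sz": -130}, {"sz": -160}]' | python3 nudge.py
echo '[{"sx": 10, "sy": 14, "sz": -5}, {"sx": 30, "sy": 43, "sz": -10}, {"sx": 53, "sy": 76, "sz": -10}, {"sx": 76, "sy": 110, "sz": -10}, {"sx": 100, "sy": 144, "sz": -10}]' | python3 nudge.py
echo '[{"sx": 23, "sy": 33}, {"sx": 46, "sy": 66}, {"sx": 70, "sy": 101}, {"sx": 93, "sy": 134}, {"sx": 116, "sy": 167}]' | python3 nudge.py
echo '[{"sx": 20, "sy": 29}, {"sx": 36, "sy": 52}, {"sx": 45, "sy": 65}, {"sx": 46, "sy": 66}, {"sx": 46, "sy": 66}]' | python3 nudge.py
echo '[{"sz": 8}, {"sz": 16}, {"sz": 22}, {"sz": 24}, {"sz": 24}]' | python3 nudge.py
python3 - <<'E'
from h import *
p,d=cams.camera("side"); q,_=cams.camera("top")
cv2.imwrite("pics/side2.png",p[:,:,::-1]);cv2.imwrite("pics/top2.png",q[:,:,::-1])
a=cv2.resize(p[50:140,185:285,::-1],None,fx=4,fy=4,interpolation=cv2.INTER_CUBIC)
b=cv2.resize(q[155:245,105:200,::-1],None,fx=4,fy=4,interpolation=cv2.INTER_CUBIC)
cv2.imwrite("pics/s2.png",np.hstack([a,b]))
go([484.5,172.5,176])
E
```

```text
clock: 5.0
eef_pos: [589.6, -274.6, 200.6]
eef_rot: [-3.141, 0.003, 2.766]
wrist_force: [0.9, -0.2, -0.9]
finger_gap: 33.2
finger_force: 35.0
clock: 5.5
eef_pos: [548.6, -102.4, 207.6]
eef_rot: [3.141, 0.001, 2.765]
wrist_force: [1.2, 0.4, -0.8]
finger_gap: 33.4
finger_force: 35.0
clock: 6.0
eef_pos: [501.9, 95.6, 207.7]
eef_rot: [3.141, 0.001, 2.766]
wrist_force: [0.2, 0.3, -0.9]
finger_gap: 33.5
finger_force: 35.0
clock: 6.5
eef_pos: [484.1, 172.2, 207.1]
eef_rot: [3.141, 0.001, 2.766]
wrist_force: [0.2, -0.1, -1.4]
finger_gap: 33.6
finger_force: 35.0
clock: 7.0
eef_pos: [484.0, 172.1, 182.0]
eef_rot: [-3.141, -0.001, 2.766]
wrist_force: [0.2, 0.5, -1.3]
finger_gap: 33.3
finger_force: 35.0
pos [484.1 172.3 182.6] rot [3.142 0.    2.766] q [ 0.27  0.24  1.65 -0.    1.25 -0.92] F [ 0.4  0.1 -0.9] tool shift [-0.3  0.3  6.6]
```

View pics/s2.png

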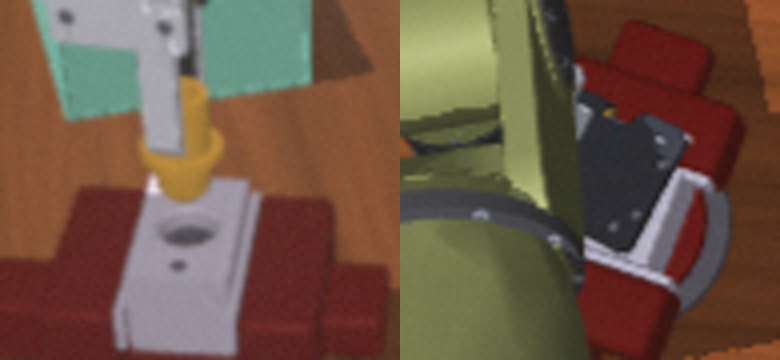

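The side view shows the bushing held upright over the block, with the flange at crop (182,150) and the bore at (187,229). The top camera is blocked. I'll overlay the model to measure the relative offset in the side view.

```bash
cat > ov.py <<'E'
from h import *
def overlay(src,n,items,box,k,out):
    u0,v0,w,h=box; m=cv2.resize(src[v0:v0+h,u0:u0+w],None,fx=k,fy=k,interpolation=cv2.INTER_CUBIC)
    for P,c in items:
        q=((proj(n,P)-[u0,v0]+.5)*k*16).astype(np.int32); cv2.polylines(m,[q.reshape(-1,1,2)],True,c,1,cv2.LINE_AA,4)
    return m
E
python3 - <<'E'
from ov import *
im=cv2.imread("pics/side2.png"); x,y,z=484.1,172.2,146
G=(0,200,0)
bush=[(circ(x,y,z+h,r),G) for h,r in((0,11.5),(6,16),(26,24),(31,24),(63,17))]
a=overlay(im,"side",bush,(210,65,40,45),13,"")
i0=cv2.imread("pics/side0.png")
b=overlay(i0,"side",[(circ(484.5,172.5,120,17.5),G)],(215,90,36,45),8,"")
t=overlay(cv2.imread("pics/top0.png"),"top",[(circ(484.5,172.5,120,17.5),G)],(131,183,36,40),7,"")
H=585; f=lambda m:cv2.copyMakeBorder(m,0,H-m.shape[0],0,0,cv2.BORDER_CONSTANT)
r=np.vstack([b[:290],np.hstack([t,np.zeros((280,36,3),np.uint8)])]) 
cv2.imwrite("pics/o1.png",np.hstack([f(a),f(r)[:H]])[:, :800])
E
```

```text
(no output)
```

View pics/o1.png

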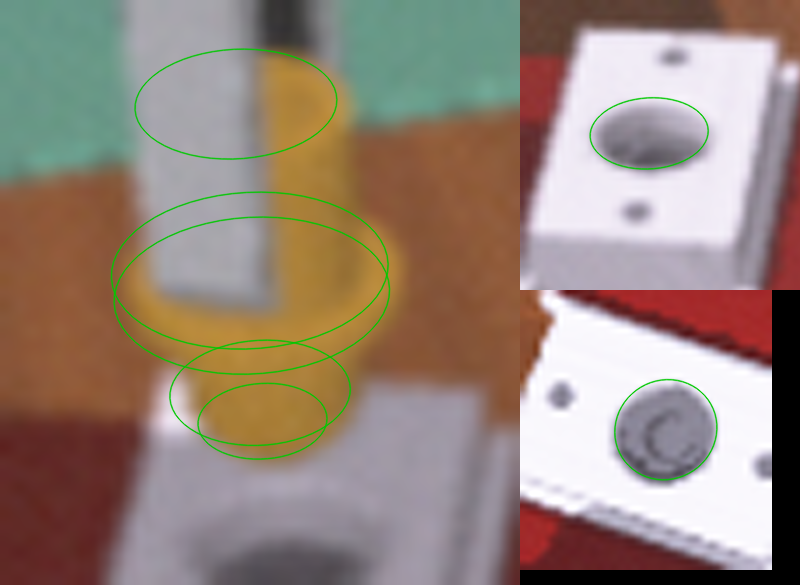

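In the side overlay the held bushing sits about 1.2 px right of the model (flange edges 130–403 against 112–389). The bore is only about 0.4 px right of its model (592–712). So the bushing is about 1.4 mm too far in +x, and vertically it matches. I'll shift it, go lower and check again.

```bash
echo '[{"sx": 1.3, "sy": -0.5, "sz": 7}, {"sx": 1.3, "sy": -0.5, "sz": 14}, {"sx": 1.3, "sy": -0.5, "sz": 20}, {"sx": 1.3, "sy": -0.5, "sz": 22}, {"sx": 1.3, "sy": -0.5, "sz": 22}]' | python3 nudge.py
python3 - <<'E'
from ov import *
im=cv2.cvtColor(cams.camera("side")[0],cv2.COLOR_RGB2BGR); cv2.imwrite("pics/side3.png",im)
G=(0,200,0)
P=np.array([manip.read_state()["eef_pos"]]);print(P)
x,y,z=485.4,172.4,P[0,2]-36.4   # where the bore appears in this camera
bush=[(circ(x,y,z+h,r),G) for h,r in((0,11.5),(26,24),(31,24),(63,17))]+[(circ(485.4,172.4,120,17.5),(255,0,0))]
a=overlay(im,"side",bush,(205,75,50,45),13,"")
cv2.imwrite("pics/o2.png",a)
E
```

```text
clock: 7.6
eef_pos: [482.5, 172.4, 160.0]
eef_rot: [-3.141, -0.001, 2.766]
wrist_force: [-0.4, 0.2, -0.4]
finger_gap: 33.5
finger_force: 35.0
[[482.66163563 172.38293681 160.37560499]]
```

View pics/o2.png

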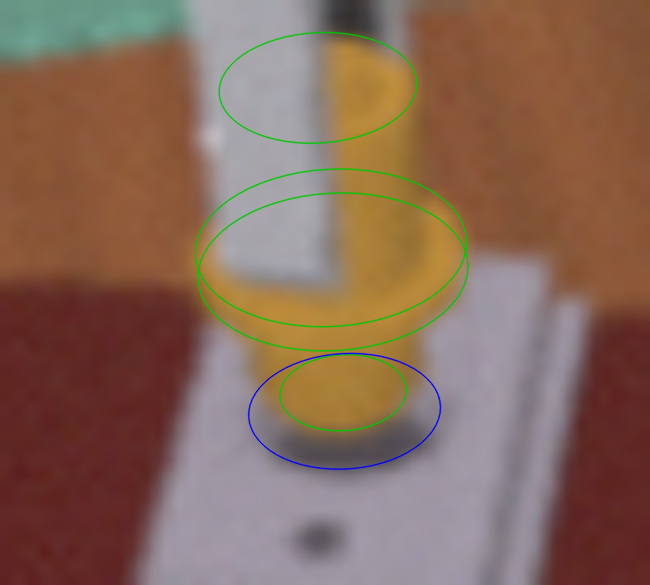

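The overlay now matches: the flange spans 195–468 and the foot is concentric with the bore ellipse. I'll start it into the bore slowly and watch the force.

```bash
echo '[{"sz": 2}, {"sz": 4}, {"sz": 6}, {"sz": 6}]' | python3 nudge.py
echo '[{"sz": 2}, {"sz": 4}, {"sz": 5}, {"sz": 5}]' | python3 nudge.py
python3 -c "
from h import *
go([482.6,172.4,130.4])"
```

```text
clock: 8.05
eef_pos: [482.5, 172.3, 154.1]
eef_rot: [-3.141, -0.0, 2.766]
wrist_force: [-0.3, -0.1, -1.6]
finger_gap: 33.6
finger_force: 35.0
clock: 8.45
eef_pos: [482.7, 172.4, 149.4]
eef_rot: [3.142, 0.0, 2.766]
wrist_force: [0.7, 0.2, -1.5]
finger_gap: 33.4
finger_force: 35.0
pos [482.7 172.4 149.4] rot [3.142 0.    2.766] q [ 0.27  0.27  1.69  0.    1.18 -0.92] F [ 0.7  0.2 -1.5] tool shift [ 0.1 -0.  19. ]
```

```bash
echo '[{"sz": 1.5}, {"sz": 3}, {"sz": 3}]' | python3 nudge.py
echo '[{"sz": 1}, {"sz": 2}, {"sz": 3}, {"sz": 4}, {"sz": 4}]' | python3 nudge.py
echo '[{"sz": 1}, {"sz": 2}, {"sz": 3}, {"sz": 4}, {"sz": 4}]' | python3 nudge.py
```

```text
clock: 8.75
eef_pos: [482.7, 172.4, 146.3]
eef_rot: [3.141, 0.0, 2.766]
wrist_force: [0.8, 0.5, -1.1]
finger_gap: 33.7
finger_force: 35.0
clock: 9.25
eef_pos: [482.9, 172.4, 143.1]
eef_rot: [3.141, 0.001, 2.766]
wrist_force: [-0.1, -1.9, 5.8]
finger_gap: 33.0
finger_force: 35.0
clock: 9.75
eef_pos: [482.9, 172.4, 139.1]
eef_rot: [3.141, 0.001, 2.766]
wrist_force: [-0.6, -0.4, 6.3]
finger_gap: 33.9
finger_force: 35.0
```

```bash
echo '[{"sz": 1.5}, {"sz": 3}, {"sz": 4.5}, {"sz": 6}, {"sz": 6}]' | python3 nudge.py
echo '[{"sz": 0.7}, {"sz": 1.5}, {"sz": 1.5}]' | python3 nudge.py
echo '[{"sz": 0.5}, {"sz": 1}, {"sz": 1}]' | python3 nudge.py
```

```text
clock: 10.25
eef_pos: [482.9, 172.4, 133.0]
eef_rot: [3.141, 0.001, 2.766]
wrist_force: [-0.4, 0.7, 5.9]
finger_gap: 33.2
finger_force: 35.0
clock: 10.55
eef_pos: [482.9, 172.4, 131.7]
eef_rot: [3.141, 0.001, 2.766]
wrist_force: [-1.8, -0.4, 6.5]
finger_gap: 33.3
finger_force: 35.0
clock: 10.85
eef_pos: [483.0, 172.4, 130.8]
eef_rot: [3.141, 0.001, 2.766]
wrist_force: [-0.5, -0.2, 6.5]
finger_gap: 33.4
finger_force: 35.0
```

```bash
echo '[{"sz": 0.5}, {"sz": 0.5}]' | python3 nudge.py
echo '[{"sz": 0.5}, {"sz": 0.5}]' | python3 nudge.py
```

```text
clock: 11.05
eef_pos: [483.0, 172.4, 130.4]
eef_rot: [3.141, 0.001, 2.766]
wrist_force: [-2.3, -1.4, 8.7]
finger_gap: 33.3
finger_force: 35.0
clock: 11.25
eef_pos: [483.0, 172.4, 130.3]
eef_rot: [3.141, 0.001, 2.766]
wrist_force: [-3.8, -2.3, 13.9]
finger_gap: 33.7
finger_force: 35.0
```

```bash
echo '[{"sz": 0.5}, {"sz": 0.5}]' | python3 nudge.py
echo '[{"sz": 0.5}, {"sz": 0.5}]' | python3 nudge.py
python3 -c "
from h import *
s=manip.read_state();print(s['moment'],s['wrist_force'],s['eef_pos'])"
```

```text
clock: 11.45
eef_pos: [483.0, 172.4, 130.3]
eef_rot: [3.141, 0.001, 2.766]
wrist_force: [-7.2, -2.4, 20.8]
finger_gap: 33.5
finger_force: 35.0
clock: 11.65
eef_pos: [483.0, 172.4, 130.3]
eef_rot: [3.141, 0.002, 2.766]
wrist_force: [-10.0, -4.6, 25.6]
finger_gap: 33.2
finger_force: 35.0
[-0.73710469  1.85322988  0.04342193] [-9.96885148 -4.56999413 25.57993854] [483.04272348 172.36485009 130.26437264]
```

```bash
echo '[{"sz": -1.2}, {"sz": -1.2}]' | python3 nudge.py
echo '[{}, {}, {}, {}, {}]' | python3 nudge.py 70
echo '[{"sz": -10}, {"sz": -30}, {"sz": -60}, {"sz": -90}, {"sz": -120}]' | python3 nudge.py
echo '[{"sx": 20, "sy": -30}, {"sx": 40, "sy": -60}, {"sx": 60, "sy": -95}, {"sx": 80, "sy": -130}, {"sx": 90, "sy": -160}]' | python3 nudge.py
python3 - <<'E'
from ov import *
im=cv2.cvtColor(cams.camera("side")[0],cv2.COLOR_RGB2BGR);t=cv2.cvtColor(cams.camera("top")[0],cv2.COLOR_RGB2BGR)
cv2.imwrite("pics/side4.png",im)
G=(0,200,0);x,y=485.4,172.4
a=overlay(im,"side",[(circ(x,y,120+h,r),G) for h,r in((0,24),(5,24),(37,17))],(210,75,45,50),10,"")
r=np.vstack([im[::2,::2],t[::2,::2]])
c=np.zeros((500,256,3),np.uint8);c[:384]=r
cv2.imwrite("pics/o4.png",np.hstack([a,c]))
E
```

```text
clock: 11.85
eef_pos: [483.0, 172.4, 130.4]
eef_rot: [3.141, 0.001, 2.766]
wrist_force: [-3.6, -2.6, 12.2]
finger_gap: 33.7
finger_force: 35.0
clock: 12.35
eef_pos: [482.6, 172.4, 129.0]
eef_rot: [-3.141, -0.0, 2.766]
wrist_force: [0.0, -0.7, -0.2]
finger_gap: 69.0
finger_force: 0.0
clock: 12.85
eef_pos: [482.5, 172.3, 251.2]
eef_rot: [3.141, 0.0, 2.766]
wrist_force: [-0.2, 0.7, 1.2]
finger_gap: 70.3
finger_force: 0.0
clock: 13.35
eef_pos: [338.5, 55.9, 249.8]
eef_rot: [3.141, 0.001, 2.766]
wrist_force: [0.8, -0.9, -0.5]
finger_gap: 70.1
finger_force: 0.0
```

View pics/o4.png

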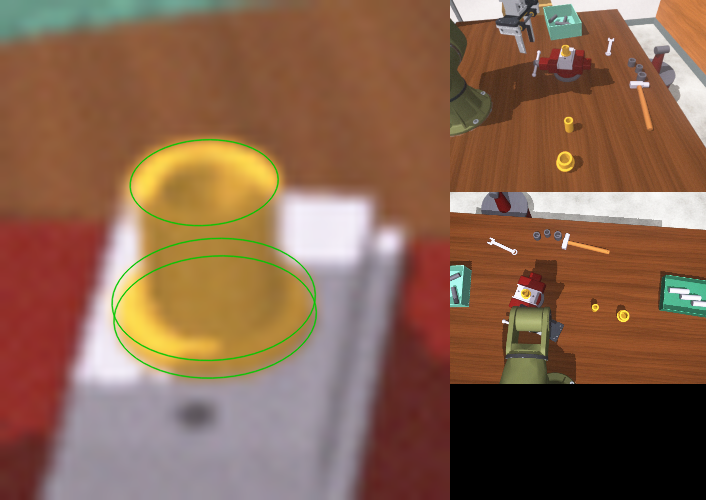

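The bushing stands upright with its flange on the block: the overlay for a seated shoulder matches at flange edges 113–316. The big bushing and the sleeve are where they were, and the arm is clear.

```bash
python3 -c "
from cell import manip, cams
print(manip.sign_off())"
```

```text
the job is handed in; nothing more can be done
None
```

The slim bushing is pressed into the housing bore with its shoulder flush on the block, as far as the side camera and the firm stop in the press force show. The big bushing and plain sleeve were left where they stood, and the job was handed in at about 13.5 s.

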